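# Load the sample carrier and hold it over the code reader

## Task

Stand the sample vial upright in the carrier's empty cup and let it go, then lift the carrier by its handle bar and carry it, level and gently enough that the loose steel ball stays in its shallow dish, to the bench code reader. Finish still holding the carrier there: level and at rest, centred over the reader's glass window with its underside about 10 cm above the glass. Leave the other things on the bench where they are.

Things in the scene. Friction and masses are not known exactly. Their poses are not given: they have to be found in the camera images.
- handle (a point): Centre of the carrier's grip bar: grey block 78 mm long (carrier x), 14 mm thick (carrier y), 24 mm high, on two 8 mm posts 60 mm apart; its centre is 113 mm above the carrier's underside, its top 125 mm. Pinch it across its thickness, closing along carrier y. Axes as the carrier's.
- carrier: Loose aluminium plate 84 x 210 x 8 mm, about 0.35 kg, with a tall cup (+y end), a handle (middle) and a low-rimmed dish (-y end). Origin: centre of its underside, below the handle. z up, y along its length towards the cup. On the bench, its length across the robot's view within 0.3 rad, cup at the robot's left; may stand left or right of the reader.
- cup (a point): Centre of the floor of the carrier's grey round cup (bore 32 mm, 35 mm deep, outer diameter 38 mm), 72 mm from the handle towards carrier +y; the floor is 8 mm above the carrier's underside. Axes as the carrier's.
- dish (a point): Centre of the floor of the carrier's round dish (about 40 mm across inside, rim only 4 mm high), 72 mm from the handle towards carrier -y; the floor is 8 mm above the carrier's underside. Axes as the carrier's.
- ball_center (a point): Centre of the loose steel ball, 22 mm diameter, 44 g, lying free to roll in the dish.
- vial_center (a point): Centre (half-way up) of the sample vial: clear round bottle with a white screw cap, 28 mm diameter, 95 mm tall, upright on the bench, just behind the reader and the carrier (not the similar vials far back among the instruments). z along its axis, towards the cap.
- window (a point): Centre of the top of the glass window (72 mm square) of the code reader, 35 mm above the bench. The reader is a fixed grey box 120 x 130 x 35 mm that looks straight up; z up.
- septa_tin: Bystander: round white tin 56 mm across, 32 mm tall; origin at the centre of its underside.
- eraser: Bystander: eraser 24 x 43 x 22 mm; origin at the centre of its underside.
- dropper_bottle: Bystander: brown dropper bottle 33 mm across, 102 mm tall; origin at the centre of its underside.

How it is judged:
By the outcome, as a careful person would: the job done as asked, in the order asked, and still so for the second after the job is handed in, while the arm keeps its last pose, push and grip.
It also fails if it takes over 72 s, if anything falls off the work surface, if the arm or the gripper's body presses on something with over 40 N, if the wrist force passes 120 N, or if a joint passes its speed limit or range.

## Robot

A 6-joint arm with a two-finger parallel gripper is mounted at the origin on a cart in front of the work surface, level with it; the furniture and walls round the work are solid. World frame = base frame: x ahead of the robot, y to its left, z up, the work surface at z = 0. Lengths are in m, angles in rad, forces in N, time in s.
With the tool pointing down it reaches from about 0.375 to 0.975 m from the base axis. Payload 3.8 kg.
Tool frame: the origin (TCP) lies at the very end of the fingers, on their centre line; the grasp point (between the pads) lies 19 mm behind it (ctrl.grip_depth is the distance from the TCP to the grasp point, in m); z points along the fingers, y is the line along which they close (so a half turn about z gives the same grasp; the last joint's range is limited). The gripper opens to 88 mm and grips with 3 to 60 N. Pads are 18 mm wide; open, the fingers measure 123 mm over their backs; the gripper's body (75 mm by 187 mm) begins 45 mm behind the grasp point.
Start: joints at [-1.385, 0.264, 1.604, -0, 1.274, -0.037], TCP at [0.149, -0.658, 0.204] pointing down, gripper open.
Joint ranges: [-2.63, 2.63], [-0.94, 2.18], [0.31, 2.57], [-1.31, 4.45], [0, 2.66], [-2.55, 2.55]. Speed limits (rad/s): [2.57, 2.57, 3.14, 3.14, 3.14, 3.14].

## Interface

Orientations are given as a unit quaternion [w, x, y, z].
In Python, from bench import ctrl, imaging, workorder gives the robot as it stands. The module is installed in compiled form; this text tells all that it offers.
- The arm moves only by the tool play_rows, never from a script. Its argument "increments" is a list of rows, each an object of numbers: "tx", "ty", "tz": the shift along the tool's x, y, z in m; "turn": the turn about the tool's z in degrees; "fingers": the finger opening in m, from 0 to 0.0881. In form: [{"tx": .., "ty": .., "tz": .., "turn": .., "fingers": ..}, ...]. A call has exactly 5 rows; each row is the pose to reach, as a shift and turn from the pose commanded when the call began, along the tool's axes at that moment; what a row does not reach only later rows make up. A row lasts 1/10 s, in which the tool goes at most 50 mm and 8.59 degrees, less where a joint would pass 70% of its speed; a pose out of reach is approached as far as the arm can. A call with a gripper value outside its range is refused whole. The fingers move at their own pace and stop on an object; "newtons" is the grip in N (left out, the last holds). Time passes only in rows, so rows that repeat a pose let the fingers close, or fill a call up. It gives the time, the measured TCP pose, the force, the opening and the grip force at its end, in the units of the state.
- ctrl.get_state(): the state, without advancing time (a new reading comes with each control period).
- imaging.snapshot(name): name is "scene" or "top"; returns a dict with "img" (400x640x3 uint8, red, green, blue), "range_z" (400x640 float32, m along the optical axis (not along the pixel's ray), 0 where there is no reading), "fov_y" (degrees; the focal length in pixels is half the picture's height over the tangent of half this angle, whatever the lens; pixels are square), "cx", "cy" (the principal point, pixels), "view" (4x4, takes a point from world to camera coordinates). Camera axes: x right, y up, looking along -z (the intrinsics and any distortion apply to the point x, -y, -z); pixel columns grow to the right and rows downward; lengths in m; the calibration is good to about 2 mm. A picture is of the moment at which its call begins.
- workorder.job_done(): hands the job in; it is judged then, once.
Trained networks look in the newest picture that a camera, given by its name, has taken for a name from the list of things; names that differ only in an ending like _2 or _b are one class to them, and where a whole thing is asked for, a point or a joint stands for the part that bears it (a point fixed in the world has none). Each returns a list of dicts, best first, with "confidence" (0 to 1); they miss things now and then, are a little off and sometimes report something else, mostly with a low value. They report only what shows in the picture. A call takes as long as a camera call.
- imaging.boxes_of(camera, target): "extent" ([left, top, right, bottom] in pixels, round what is visible of it).
- imaging.tip_of(camera, target): "at" ([column, row] in pixels: a listed point, or the origin of a listed thing).
The state is a dict: "time": time; "qpos": joint angles; "qvel": joint speeds; "joint_torque": joint torques, N m; "eef_pos": TCP position; "tool_rot": TCP orientation; "force": force on the tool from outside, world axes, zero at the start; "moment": the same for the moment, N m; "finger_gap": finger opening in m; "gripper_force": force on a finger pad.
Only numpy, scipy, OpenCV 4.12 (cv2) and the standard library are available. Lean on these libraries where they do the work, as an engineer would, in place of code of your own. Each camera call takes 0.05 s, during which the arm holds its last target. There are 200 camera calls.

## Working session

There is one attempt and no reset: what is moved stays moved. The work goes in short steps, Python scripts to look and compute and a tool call to move; the robot and the scene stay as the last step left them, time stands still between calls to the robot, and variables do not carry over. Pictures are saved under pics/ and viewed, at most 10 in all, crops included, and the job is handed in when it is done.

Besides the shell and the picture viewer there is one more tool, called after ">>>" in YAML: its name, and indented under it one key for each argument. play_rows: Moves the arm, as the interface text tells. Its arguments: {"type":"object","properties":{"increments":{"type":"array","items":{"type":"object","properties":{"tx":{"type":"number"},"ty":{"type":"number"},"tz":{"type":"number"},"turn":{"type":"number"},"fingers":{"type":"number"}}}},"newtons":{"type":"number"}},"required":["increments"]}

```bash
mkdir -p pics; cat > h.py <<'E'
import numpy as np, cv2
from bench import ctrl, imaging, workorder
def snap(n,save=None):
    s=imaging.snapshot(n)
    if save: cv2.imwrite('pics/'+save,cv2.cvtColor(s['img'],cv2.COLOR_RGB2BGR))
    return s
def ray(s,u,v):
    f=200/np.tan(np.radians(s['fov_y'])/2)
    d=np.array([(u-s['cx'])/f,-(v-s['cy'])/f,-1.])
    V=np.array(s['view']);R=V[:3,:3];t=V[:3,3]
    return -R.T@t, R.T@d
def atz(s,u,v,z):
    o,d=ray(s,u,v); return o+d*(z-o[2])/d[2]
def dep(s,u,v):
    o,d=ray(s,u,v); return o+d*s['range_z'][int(round(v)),int(round(u))]
def proj(s,p):
    V=np.array(s['view']);c=V[:3,:3]@np.array(p)+V[:3,3]
    f=200/np.tan(np.radians(s['fov_y'])/2)
    return s['cx']+f*c[0]/-c[2], s['cy']-f*c[1]/-c[2]
Z=dict(handle=.113,carrier=0,cup=.008,dish=.008,ball_center=.021,vial_center=.0475,window=.035,septa_tin=0,eraser=0,dropper_bottle=0)
E
cat > look.py <<'E'
from h import *
np.set_printoptions(precision=4,suppress=True)
for c in ['scene','top']:
    s=snap(c,c+'0.png'); print(c,s['fov_y'],s['cx'],s['cy'],'cam',ray(s,320,200), [k for k in s if k not in('img','range_z','view')])
    for n in Z:
        for r in imaging.tip_of(c,n)[:3]:
            u,v=r['at']
            if r['confidence']>.2: print(n,round(r['confidence'],2),np.round([u,v]),atz(s,u,v,Z[n]),dep(s,min(max(u,0),639),min(max(v,0),399)))
print(ctrl.get_state()['tool_rot'])
E
python3 look.py
```

```text
scene 57.006909347599844 325.0508690973953 197.30107280746097 cam (array([0.0256, 0.5467, 0.9145]), array([ 0.4833, -0.5226, -0.7026])) ['fov_y', 'cx', 'cy']
handle 0.93 [308. 260.] [0.4503 0.1407 0.113 ] [0.509  0.0846 0.0022]
carrier 0.97 [314. 278.] [0.4523 0.1191 0.    ] [0.4498 0.1215 0.0052]
cup 0.77 [293. 292.] [0.462  0.1952 0.008 ] [0.4467 0.2076 0.0398]
dish 0.77 [329. 266.] [0.4423 0.0613 0.008 ] [0.4359 0.0689 0.0221]
dish 0.71 [336. 167.] [ 0.7214 -0.3021  0.008 ] [ 0.7189 -0.2991  0.0112]
ball_center 0.4 [331. 264.] [0.4377 0.0587 0.021 ] [0.4333 0.0639 0.0305]
vial_center 0.5 [344. 193.] [ 0.584  -0.1787  0.0475] [ 0.5826 -0.1769  0.0497]
window 0.89 [386. 198.] [ 0.4672 -0.2609  0.035 ] [ 0.4683 -0.2629  0.0329]
septa_tin 0.57 [420. 178.] [ 0.4503 -0.469   0.    ] [ 0.4381 -0.4398  0.0263]
eraser 0.52 [270. 325.] [ 0.4407  0.3002 -0.    ] [0.4306 0.3062 0.0223]
dropper_bottle 0.74 [336. 167.] [ 0.7315 -0.3101  0.    ] [ 0.7218 -0.2984  0.0126]
top 50.29366689755525 327.2850330276085 206.40096911085834 cam (array([ 0.4014, -0.0821,  1.2956]), array([ 0.1483,  0.0142, -
[... 192 characters left out ...]
] [0.4555 0.2026 0.008 ] [0.4555 0.2023 0.0094]
dish 0.73 [389. 242.] [ 0.4617 -0.2682  0.008 ] [ 0.4605 -0.2645  0.0334]
dish 0.65 [279. 252.] [0.439  0.0637 0.008 ] [0.4384 0.0612 0.0301]
ball_center 0.56 [278. 254.] [0.4322 0.0661 0.021 ] [0.4322 0.0657 0.0246]
vial_center 0.4 [364. 205.] [ 0.5713 -0.193   0.0475] [ 0.5707 -0.1926  0.0523]
window 0.6 [390. 240.] [ 0.4648 -0.268   0.035 ] [ 0.4648 -0.2682  0.0338]
septa_tin 0.77 [453. 248.] [ 0.4402 -0.4633  0.    ] [ 0.4394 -0.4555  0.0265]
dropper_bottle 0.62 [389. 243.] [ 0.4578 -0.271   0.    ] [ 0.4562 -0.2655  0.0379]
dropper_bottle 0.52 [397. 155.] [ 0.732  -0.3063  0.    ] [ 0.7207 -0.2986  0.0444]
[-0.      0.9938  0.1111 -0.    ]
```

View pics/top0.png

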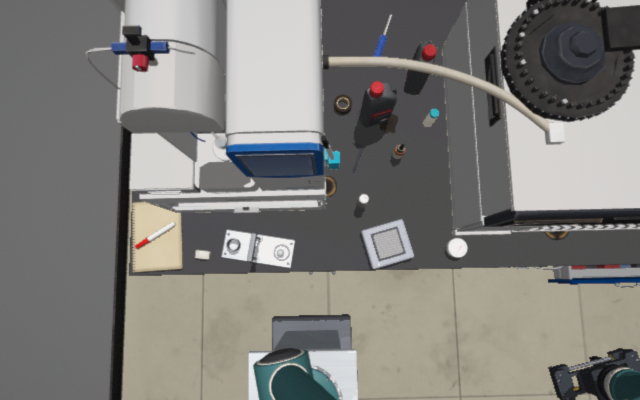

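View pics/scene0.png

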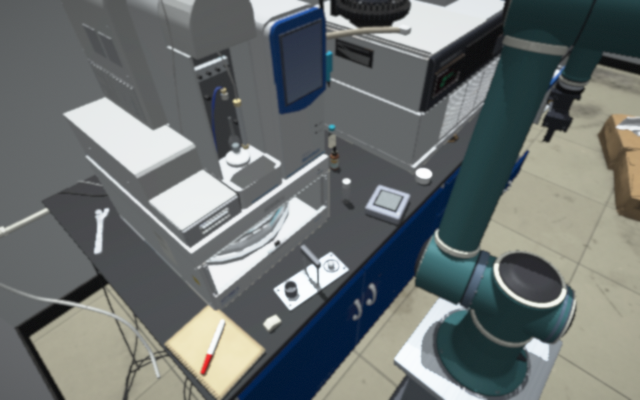

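```bash
cat > m.py <<'E'
from h import *
np.set_printoptions(precision=3,suppress=True,linewidth=200)
def cloud(s):
    f=200/np.tan(np.radians(s['fov_y'])/2)
    v,u=np.mgrid[:400,:640]; r=s['range_z']
    V=np.array(s['view'])
    P=np.stack([(u-s['cx'])/f*r,-(v-s['cy'])/f*r,-r],-1)
    return (P-V[:3,3])@V[:3,:3], r>0
def fit(P,rad):
    c=P.mean(0)
    return c
E
python3 - <<'E'
from m import *
s=snap('top'); P,ok=cloud(s); P=P[ok]
Q=[P]; s2=snap('scene'); A,ok=cloud(s2); A=A[ok]
print('max z (both) rows x .48..,cols y')
ys=np.arange(-.3,.4,.04); print('      ',ys)
for x in np.arange(.46,.76,.02):
    print(round(x,2),np.array([max([B[(abs(B[:,0]-x)<.01)&(abs(B[:,1]-y)<.02)][:,2].max(initial=0) for B in(P,A)]) for y in ys]))
for nm,B in(('top',P),('scene',A)):
    def sel(c,r,z0,z1): 
        m=(np.hypot(B[:,0]-c[0],B[:,1]-c[1])<r)&(B[:,2]>z0)&(B[:,2]<z1); q=B[m]; return len(q),q.mean(0),q.min(0),q.max(0)
    print(nm,'vialcap',sel((.575,-.185),.04,.085,.11))
    print(nm,'handle',sel((.447,.132),.06,.117,.14))
    print(nm,'cuprim',sel((.456,.203),.03,.036,.055))
    m=(abs(B[:,0]-.45)<.08)&(abs(B[:,1]-.132)<.14)&(B[:,2]>.004)&(B[:,2]<.013)
    r=cv2.minAreaRect(B[m][:,:2].astype(np.float32)); print('plate',r)
    m=(abs(B[:,0]-.465)<.1)&(abs(B[:,1]+.266)<.1)&(B[:,2]>.027)&(B[:,2]<.045)
    print('reader',cv2.minAreaRect(B[m][:,:2].astype(np.float32)),B[m].mean(0))
E
```

```text
max z (both) rows x .48..,cols y
       [-0.3  -0.26 -0.22 -0.18 -0.14 -0.1  -0.06 -0.02  0.02  0.06  0.1   0.14  0.18  0.22  0.26  0.3   0.34  0.38]
0.46 [0.04  0.041 0.041 0.035 0.005 0.005 0.005 0.006 0.013 0.015 0.127 0.129 0.045 0.046 0.006 0.017 0.015 0.016]
0.48 [0.039 0.04  0.039 0.037 0.005 0.006 0.006 0.006 0.011 0.013 0.127 0.128 0.046 0.045 0.005 0.006 0.014 0.019]
0.5 [0.039 0.038 0.039 0.033 0.004 0.006 0.004 0.006 0.005 0.006 0.009 0.011 0.016 0.012 0.005 0.006 0.014 0.014]
0.52 [0.037 0.037 0.005 0.007 0.005 0.005 0.005 0.005 0.008 0.005 0.005 0.006 0.005 0.005 0.007 0.006 0.013 0.029]
0.54 [0.005 0.005 0.004 0.006 0.006 0.005 0.005 0.006 0.006 0.004 0.007 0.005 0.005 0.006 0.005 0.008 0.009 0.028]
0.56 [0.007 0.004 0.007 0.081 0.011 0.139 0.632 0.643 0.637 0.636 0.275 0.275 0.274 0.274 0.275 0.274 0.274 0.274]
0.58 [0.005 0.004 0.097 0.101 0.005 0.675 0.675 0.668 0.667 0.667 0.339 0.342 0.342 0.342 0.338 0.337 0.338 0.338]
0.6 [0.005 0.005 0.005 0.097 0.006 0.675 0.675 0.67  0.67  0.669 0.341 0.343 0.345 0.341 0.339 0.338 0.338 0.337]
0.62 [0.007 0.006 0.006 0.005 0.
[... 1239 characters left out ...]
4, -0.26129230856895447), (0.11912015825510025, 0.1293317824602127), 15.110148429870605) [ 0.455 -0.261  0.033]
scene vialcap (46, array([ 0.58 , -0.185,  0.093]), array([ 0.57 , -0.2  ,  0.085]), array([ 0.593, -0.174,  0.098]))
scene handle (148, array([0.448, 0.13 , 0.124]), array([0.412, 0.118, 0.117]), array([0.49 , 0.142, 0.129]))
scene cuprim (69, array([0.463, 0.2  , 0.041]), array([0.444, 0.182, 0.036]), array([0.483, 0.218, 0.046]))
plate ((0.4574752151966095, 0.13562700152397156), (0.13341224193572998, 0.25497961044311523), 0.9636504650115967)
reader ((0.45412272214889526, -0.25863781571388245), (0.11944463104009628, 0.13294953107833862), 15.297161102294922) [ 0.452 -0.254  0.033]
```

>>> play_rows:
  increments:
    - {"tx": 0.025, "ty": -0.017}
    - {"tx": 0.06, "ty": -0.04}
    - {"tx": 0.1, "ty": -0.07}
    - {"tx": 0.14, "ty": -0.096}
    - {"tx": 0.18, "ty": -0.124}

```text
invalid input
```

>>> play_rows:
  increments:
    - {"tx": 0.04, "ty": -0.028}
    - {"tx": 0.08, "ty": -0.055}
    - {"tx": 0.12, "ty": -0.083}
    - {"tx": 0.16, "ty": -0.11}
    - {"tx": 0.2, "ty": -0.138}

```text
invalid input
```

>>> play_rows:
  increments:
    - {"tx": 0.04, "ty": -0.028, "turn": -8}
    - {"tx": 0.08, "ty": -0.055, "turn": -16}
    - {"tx": 0.11, "ty": -0.075, "turn": -24}
    - {"tx": 0.13, "ty": -0.09, "turn": -32}
    - {"tx": 0.14, "ty": -0.096, "turn": -40}

```text
invalid input
```

>>> play_rows:
  increments:
    - {"turn": -8}
    - {"turn": -16}
    - {"turn": -16}
    - {"turn": -16}
    - {"turn": -16}

```text
invalid input
```

```bash
cat >> m.py <<'E'
def togo(x,y,z,phi):
    st=ctrl.get_state(); p=np.array(st['eef_pos']); w,a,b,c=st['tool_rot']
    from scipy.spatial.transform import Rotation as Ro
    R=Ro.from_quat([a,b,c,w]).as_matrix(); cur=np.arctan2(R[1,0],R[0,0])
    print('t',st['time'],'pos',p,'phi',cur,'tilt',R[2,2],'gap',st['finger_gap'],'gf',st['gripper_force'],'F',np.array(st['force']))
    print('shift',R.T@(np.array([x,y,z])-p),'turn deg',-np.degrees(phi-cur))
E
python3 - <<'E'
from m import *
togo(.582,-.189,.060,1.2)
s=snap('top')
im=cv2.cvtColor(s['img'],cv2.COLOR_RGB2BGR)
a=cv2.resize(im[220:280,210:310],None,fx=8,fy=8,interpolation=cv2.INTER_CUBIC)
cv2.imwrite('pics/car.png',a)
E
```

```text
t 1.2 pos [ 0.149 -0.658  0.204] phi 0.22277632575013973 tilt -0.9999999997135982 gap 0.08837862430850671 gf 0.0 F [ 0.283  0.052 -0.166]
shift [ 0.526 -0.362  0.144] turn deg -55.990792174784175
```

View pics/car.png

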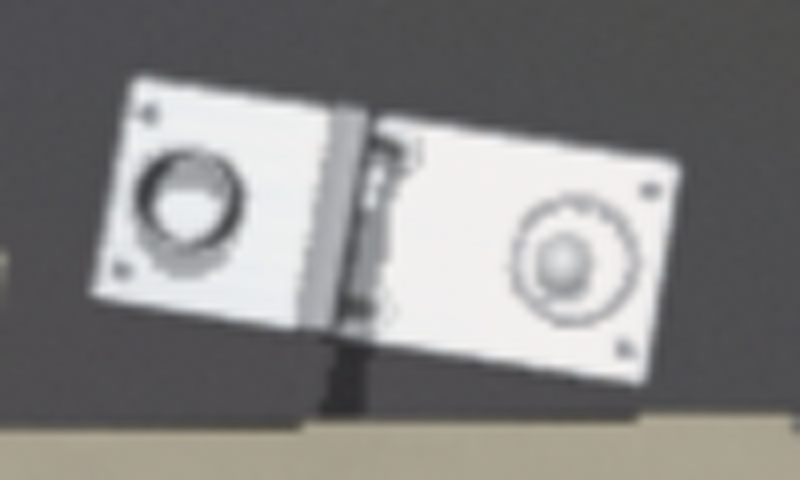

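>>> play_rows:
  increments:
    - {"tx": 0.025, "ty": -0.017, "tz": 0, "turn": 0, "fingers": 0.088}
    - {"tx": 0.06, "ty": -0.04, "tz": 0, "turn": 0, "fingers": 0.088}
    - {"tx": 0.1, "ty": -0.07, "tz": 0, "turn": 0, "fingers": 0.088}
    - {"tx": 0.14, "ty": -0.096, "tz": 0, "turn": 0, "fingers": 0.088}
    - {"tx": 0.18, "ty": -0.124, "tz": 0, "turn": 0, "fingers": 0.088}
  newtons: 20

```text
time: 1.75
eef_pos: [0.2982, -0.4964, 0.2044]
tool_rot: [0.0, 0.994, 0.111, 0.0]
force: [0.7, 0.4, -0.1]
finger_gap: 0.0882
gripper_force: 0.0
```

```bash
python3 - <<'E'
from m import *
s=snap('top')
f=lambda x,y:((x+.5)/8-.5+210,(y+.5)/8-.5+220)
C=np.array([atz(s,*f(*q),.008)[:2] for q in [(135,75),(682,165),(645,383),(92,295)]])
print(C, np.linalg.norm(np.roll(C,1,0)-C,axis=1)); c=C.mean(0)
d=(C[0]+C[3]-C[1]-C[2]); th=np.arctan2(-d[0],d[1]); yd=d/np.linalg.norm(d)
print('carrier',c,'theta',th,'cup',c+.072*yd)
print('cup rim',atz(s,*f(190,200),.043),'handle top',atz(s,*f(335,216),.125),'dish',atz(s,*f(575,260),.012))
togo(.582,-.189,.060,1.2)
E
```

```text
[[0.513 0.222]
 [0.474 0.015]
 [0.393 0.03 ]
 [0.43  0.237]] [0.084 0.21  0.082 0.21 ]
carrier [0.452 0.126] theta -0.18310126723619752 cup [0.465 0.197]
cup rim [0.463 0.193 0.043] handle top [0.452 0.125 0.125] dish [0.439 0.055 0.012]
t 1.8 pos [ 0.303 -0.491  0.204] phi 0.22542006923867075 tilt -0.9999824776552613 gap 0.08823772337450705 gf 0.0 F [ 1.113  4.811 -0.114]
shift [ 0.339 -0.231  0.147] turn deg -55.839316830776156
```

>>> play_rows:
  increments:
    - {"tx": 0.04, "ty": -0.028, "tz": 0, "turn": 0, "fingers": 0.088}
    - {"tx": 0.08, "ty": -0.055, "tz": 0, "turn": 0, "fingers": 0.088}
    - {"tx": 0.12, "ty": -0.083, "tz": 0, "turn": 0, "fingers": 0.088}
    - {"tx": 0.16, "ty": -0.11, "tz": 0, "turn": 0, "fingers": 0.088}
    - {"tx": 0.2, "ty": -0.138, "tz": 0, "turn": 0, "fingers": 0.088}

```text
time: 2.3
eef_pos: [0.4629, -0.3176, 0.2046]
tool_rot: [0.0, 0.994, 0.111, 0.0]
force: [0.4, -0.0, -0.2]
finger_gap: 0.0883
gripper_force: 0.0
```

>>> play_rows:
  increments:
    - {"tx": 0.04, "ty": -0.028, "tz": 0, "turn": -8, "fingers": 0.088}
    - {"tx": 0.08, "ty": -0.055, "tz": 0, "turn": -16, "fingers": 0.088}
    - {"tx": 0.11, "ty": -0.075, "tz": 0, "turn": -24, "fingers": 0.088}
    - {"tx": 0.13, "ty": -0.09, "tz": 0, "turn": -32, "fingers": 0.088}
    - {"tx": 0.14, "ty": -0.096, "tz": 0, "turn": -40, "fingers": 0.088}

```text
time: 2.8
eef_pos: [0.5787, -0.1922, 0.2042]
tool_rot: [-0.0, 0.894, 0.448, 0.0]
force: [0.7, -0.3, 0.6]
finger_gap: 0.0882
gripper_force: 0.0
```

>>> play_rows:
  increments:
    - {"tx": 0, "ty": 0, "tz": 0, "turn": -8, "fingers": 0.088}
    - {"tx": 0, "ty": 0, "tz": 0.02, "turn": -16, "fingers": 0.088}
    - {"tx": 0, "ty": 0, "tz": 0.04, "turn": -16, "fingers": 0.088}
    - {"tx": 0, "ty": 0, "tz": 0.06, "turn": -16, "fingers": 0.088}
    - {"tx": 0, "ty": 0, "tz": 0.06, "turn": -16, "fingers": 0.088}

```text
time: 3.3
eef_pos: [0.5748, -0.1935, 0.1408]
tool_rot: [-0.003, 0.825, 0.565, -0.002]
force: [-0.2, 0.6, -0.2]
finger_gap: 0.088
gripper_force: 0.0
```

```bash
python3 - <<'E'
from m import *
s=snap('top'); s2=snap('scene')
cv2.imwrite('pics/a.png',cv2.cvtColor(np.hstack([cv2.resize(q['img'][r0:r1,c0:c1],(400,400),interpolation=cv2.INTER_CUBIC) for q,r0,r1,c0,c1 in((s,160,240,325,405),(s2,140,220,300,380))]),cv2.COLOR_RGB2BGR))
togo(.582,-.189,.060,1.2)
for c,q in(('top',s),('scene',s2)):
    for r in imaging.tip_of(c,'vial_center')[:2]: print(c,r,atz(q,*r['at'],.0475))
E
```

```text
t 3.4 pos [ 0.577 -0.194  0.144] phi 1.2001094345900483 tilt -0.9999996320737259 gap 0.08848603319147931 gf 0.0 F [ 0.51  -0.466  0.206]
shift [0.007 0.003 0.084] turn deg 0.006270140142512371
scene {'at': [342.3, 192.1], 'confidence': 0.68} [ 0.59  -0.177  0.047]
```

View pics/a.png

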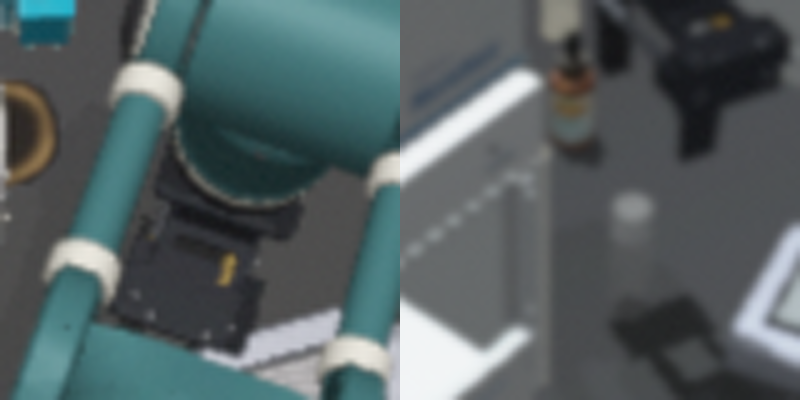

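```bash
python3 - <<'E'
from m import *
s=snap('scene')
f=lambda x,y:((x-400+.5)/5-.5+300,(y+.5)/5-.5+140)
print(atz(s,*f(633,206),.095),atz(s,*f(632,301),.008), atz(s,364,201,.0475))
hsv=s['img'].astype(int)
sub=hsv[165:190,335:358].min(2); print(sub[8:25].max(), [tuple(q) for q in np.argwhere(sub>150)][:3])
ys,xs=np.where(sub>.75*sub.max()); print('cap px',xs.mean()+335,ys.mean()+165,atz(s,xs.mean()+335,ys.mean()+165,.092))
E
```

```text
[ 0.584 -0.188  0.095] [ 0.581 -0.188  0.008] [ 0.508 -0.191  0.047]
139 []
cap px 345.94594594594594 181.43243243243242 [ 0.585 -0.188  0.092]
```

>>> play_rows:
  increments:
    - {"tx": 0.008, "ty": 0.003, "tz": 0, "turn": 0, "fingers": 0.088}
    - {"tx": 0.008, "ty": 0.003, "tz": 0.02, "turn": 0, "fingers": 0.088}
    - {"tx": 0.008, "ty": 0.003, "tz": 0.045, "turn": 0, "fingers": 0.088}
    - {"tx": 0.008, "ty": 0.003, "tz": 0.07, "turn": 0, "fingers": 0.088}
    - {"tx": 0.008, "ty": 0.003, "tz": 0.083, "turn": 0, "fingers": 0.088}

```text
time: 4.05
eef_pos: [0.5823, -0.1871, 0.0597]
tool_rot: [-0.001, 0.825, 0.565, -0.0]
force: [-0.6, 0.0, 0.0]
finger_gap: 0.0879
gripper_force: 0.0
```

>>> play_rows:
  increments:
    - {"tx": 0, "ty": 0, "tz": 0, "turn": 0, "fingers": 0.06}
    - {"tx": 0, "ty": 0, "tz": 0, "turn": 0, "fingers": 0.045}
    - {"tx": 0, "ty": 0, "tz": 0, "turn": 0, "fingers": 0.035}
    - {"tx": 0, "ty": 0, "tz": 0, "turn": 0, "fingers": 0.02}
    - {"tx": 0, "ty": 0, "tz": 0, "turn": 0, "fingers": 0.02}
  newtons: 15

```text
time: 4.55
eef_pos: [0.5837, -0.1882, 0.0624]
tool_rot: [0.001, 0.825, 0.565, 0.001]
force: [0.8, -0.3, -0.7]
finger_gap: 0.0502
gripper_force: 0.0
```

>>> play_rows:
  increments:
    - {"tx": 0, "ty": 0, "tz": 0, "turn": 0, "fingers": 0.02}
    - {"tx": 0, "ty": 0, "tz": 0, "turn": 0, "fingers": 0.02}
    - {"tx": 0, "ty": 0, "tz": 0, "turn": 0, "fingers": 0.02}
    - {"tx": 0, "ty": 0, "tz": 0, "turn": 0, "fingers": 0.02}
    - {"tx": 0, "ty": 0, "tz": 0, "turn": 0, "fingers": 0.02}

```text
time: 5.05
eef_pos: [0.5828, -0.1878, 0.0611]
tool_rot: [-0.0, 0.825, 0.565, -0.0]
force: [-1.0, 0.1, -0.0]
finger_gap: 0.02
gripper_force: 0.0
```

```bash
python3 - <<'E'
from m import *
s=snap('scene')
togo(.583,-.188,.060,1.2)
ys,xs=np.where((lambda b:b>.75*b.max())(s['img'][165:190,335:358].min(2).astype(int))); print('cap px',xs.mean()+335,ys.mean()+165)
E
```

```text
t 5.1 pos [ 0.583 -0.188  0.061] phi 1.2001195198619443 tilt -0.9999999880267664 gap 0.019680208585372186 gf 0.0 F [ 0.524  0.382 -0.543]
shift [-0.     0.     0.001] turn deg 0.00684798365739818
cap px 344.06451612903226 183.80645161290323
```

```bash
python3 - <<'E'
from m import *
s=snap('scene')
cv2.imwrite('pics/b.png',cv2.cvtColor(cv2.resize(s['img'][130:220,300:400],(800,720)[:2] and (660,594),interpolation=cv2.INTER_CUBIC),cv2.COLOR_RGB2BGR))
E
```

```text
(no output)
```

View pics/b.png

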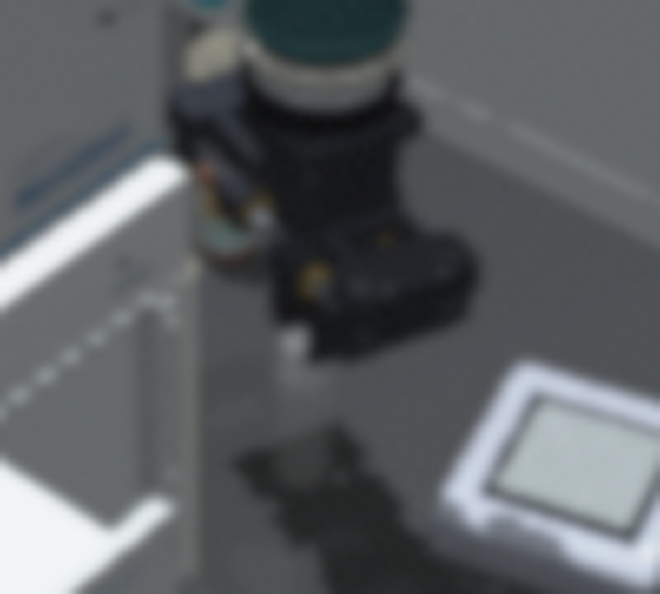

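```bash
python3 - <<'E'
from m import *
s=snap('scene')
for p in [(.577,-.194,.144),(.577-.06*.93,-.194+.06*.36,.144),(.583,-.188,.061),(.583,-.188,.125),(.583,-.188,0.),(.583,-.188,.095)]:
    u,v=proj(s,p); print(p,'px',round(u,1),round(v,1),'crop',round((u-300)*6.6),round((v-130)*6.6))
for v in range(160,206,3):
    print(v,[tuple(np.round(dep(s,u,v)*1000).astype(int)) for u in (340,343,346,349,352,356)])
E
```

```text
(0.577, -0.194, 0.144) px 349.5 169.6 crop 327 261
(0.5212, -0.1724, 0.144) px 359.1 180.4 crop 390 333
(0.583, -0.188, 0.061) px 346.1 188.4 crop 304 386
(0.583, -0.188, 0.125) px 346.7 174.2 crop 308 291
(0.583, -0.188, 0.0) px 345.5 201.2 crop 300 470
(0.583, -0.188, 0.095) px 346.4 181.0 crop 306 336
160 [(np.int64(604), np.int64(-176), np.int64(180)), (np.int64(581), np.int64(-163), np.int64(200)), (np.int64(566), np.int64(-158), np.int64(211)), (np.int64(552), np.int64(-156), np.int64(219)), (np.int64(548), np.int64(-165), np.int64(216)), (np.int64(543), np.int64(-179), np.int64(210))]
163 [(np.int64(596), np.int64(-167), np.int64(178)), (np.int64(600), np.int64(-187), np.int64(163)), (np.int64(563), np.int64(-155), np.int64(203)), (np.int64(551), np.int64(-154), np.int64(209)), (np.int64(548), np.int64(-165), np.int64(204)), (np.int64(540), np.int64(-175), np.int64(202))]
166 [(np.int64(724), np.int64(-328), np.int64(-3)), (np.int64(575), np.int64(-156), np.int64(183)), (np.int64(566), np.int64(-160), np.int64(186)), (np.int64(548), np.int64(-151), np.int64(201)), (np.int64(54
[... 3114 characters left out ...]
nt64(571), np.int64(-192), np.int64(15)), (np.int64(572), np.int64(-210), np.int64(1)), (np.int64(562), np.int64(-221), np.int64(-1))]
202 [(np.int64(597), np.int64(-175), np.int64(-3)), (np.int64(585), np.int64(-176), np.int64(4)), (np.int64(572), np.int64(-177), np.int64(12)), (np.int64(570), np.int64(-192), np.int64(1)), (np.int64(561), np.int64(-197), np.int64(3)), (np.int64(553), np.int64(-210), np.int64(-1))]
205 [(np.int64(584), np.int64(-159), np.int64(2)), (np.int64(577), np.int64(-167), np.int64(0)), (np.int64(569), np.int64(-173), np.int64(2)), (np.int64(560), np.int64(-179), np.int64(3)), (np.int64(556), np.int64(-191), np.int64(-3)), (np.int64(542), np.int64(-195), np.int64(3))]
```

>>> play_rows:
  increments:
    - {"tx": 0, "ty": 0, "tz": -0.01, "turn": 0, "fingers": 0.04}
    - {"tx": 0, "ty": 0, "tz": -0.02, "turn": 0, "fingers": 0.07}
    - {"tx": 0, "ty": 0, "tz": -0.02, "turn": 0, "fingers": 0.088}
    - {"tx": 0, "ty": 0, "tz": -0.02, "turn": 0, "fingers": 0.088}
    - {"tx": 0, "ty": 0, "tz": -0.02, "turn": 0, "fingers": 0.088}

```text
time: 5.7
eef_pos: [0.5828, -0.1879, 0.0813]
tool_rot: [0.0, 0.825, 0.565, 0.0]
force: [-0.5, 0.2, 0.0]
finger_gap: 0.0574
gripper_force: 0.0
```

>>> play_rows:
  increments:
    - {"tx": 0, "ty": 0, "tz": 0, "turn": 0, "fingers": 0.088}
    - {"tx": 0, "ty": 0, "tz": 0, "turn": 0, "fingers": 0.088}
    - {"tx": 0, "ty": 0, "tz": 0, "turn": 0, "fingers": 0.088}
    - {"tx": 0, "ty": 0, "tz": 0, "turn": 0, "fingers": 0.088}
    - {"tx": 0, "ty": 0, "tz": 0, "turn": 0, "fingers": 0.088}

```text
time: 6.2
eef_pos: [0.5828, -0.1879, 0.0811]
tool_rot: [-0.0, 0.825, 0.565, -0.0]
force: [0.5, -0.5, 0.5]
finger_gap: 0.0881
gripper_force: 0.0
```

```bash
cat >> m.py <<'E'
def fingers(s):
    st=ctrl.get_state(); p=np.array(st['eef_pos']); w,a,b,c=st['tool_rot']
    from scipy.spatial.transform import Rotation as Ro
    R=Ro.from_quat([a,b,c,w]).as_matrix(); A,ok=cloud(s); L=(A[ok]-p)@R
    return L
E
python3 - <<'E'
from m import *
s=snap('scene'); togo(.583,-.188,.060,1.2)
L=fingers(s)
m=(abs(L[:,0])<.03)&(abs(abs(L[:,1])-.05)<.03)&(L[:,2]<.03)&(L[:,2]>-.13)
q=L[m]
for z0 in np.arange(-.13,.03,.01):
    k=q[(q[:,2]>=z0)&(q[:,2]<z0+.01)]
    for sg in(-1,1):
        kk=k[k[:,1]*sg>0]
        if len(kk): print(round(z0,2),sg,len(kk),'x',kk[:,0].min(),kk[:,0].max(),'y',kk[:,1].min(),kk[:,1].max())
E
```

```text
t 6.25 pos [ 0.583 -0.188  0.081] phi 1.2001626684320836 tilt -0.9999999961004209 gap 0.08794069233328705 gf 0.0 F [-0.154 -0.537 -0.119]
shift [-0.     0.     0.021] turn deg 0.009320214618405284
-0.13 -1 6 x -0.016311358856350117 0.029104622312854107 y -0.06484537067670818 -0.04872568244397524
-0.13 1 29 x -0.0045087804714448315 0.029616402794772057 y 0.049030393594739735 0.07628426328157124
-0.12 -1 16 x -0.02029850718844129 0.026274517234799222 y -0.04659367199943892 -0.02023475423109417
-0.12 1 30 x 0.012321340997471725 0.028652955649055636 y 0.021725613579032663 0.07740657919496817
-0.11 -1 1 x 0.029851293169944972 0.029851293169944972 y -0.07381088694015342 -0.07381088694015342
-0.11 1 9 x 0.004171812988690991 0.02998562925957736 y 0.0472978058497133 0.05161830893204676
-0.1 1 3 x -0.0013326266777237237 0.006114073776598578 y 0.04867740948668663 0.05045765317158904
-0.09 1 12 x -0.00938361980291201 0.010317721213504884 y 0.04165514960798866 0.056769610864966576
-0.08 -1 4 x -0.006695993499880474 0.002502933952316246 y -0.0638634380835129 -0.060494629830617735
-0.08 1 15 x -0.0
[... 177 characters left out ...]
95
-0.07 1 12 x -0.0003988486699868403 0.011521135872248177 y 0.04044068835405331 0.05791401366872089
-0.06 -1 15 x -0.009044818220490435 0.010491574323294476 y -0.06258477403437412 -0.047853571534579774
-0.06 1 18 x -0.008638035451479101 0.011009816251799504 y 0.040778904086488425 0.05647736753759347
-0.05 -1 18 x -0.012158594935599992 0.011072446631244919 y -0.061887326010288894 -0.04678669283558559
-0.05 1 18 x -0.010906687518534184 0.010715989942988061 y 0.03886758550754844 0.057041408164499624
-0.04 -1 5 x -0.000999215836959785 0.009886573691729909 y -0.05803091045899556 -0.0469356548769087
-0.04 1 7 x -0.004633488875369687 0.009612889534394669 y 0.03978586499794519 0.049330700238414474
```

>>> play_rows:
  increments:
    - {"tx": 0, "ty": 0.002, "tz": 0.015, "turn": 0, "fingers": 0.088}
    - {"tx": 0, "ty": 0.002, "tz": 0.03, "turn": 0, "fingers": 0.088}
    - {"tx": 0, "ty": 0.002, "tz": 0.045, "turn": 0, "fingers": 0.088}
    - {"tx": 0, "ty": 0.002, "tz": 0.056, "turn": 0, "fingers": 0.088}
    - {"tx": 0, "ty": 0.002, "tz": 0.056, "turn": 0, "fingers": 0.088}

```text
time: 6.75
eef_pos: [0.5823, -0.1877, 0.0218]
tool_rot: [-0.002, 0.825, 0.565, -0.002]
force: [-0.5, 0.5, 1.1]
finger_gap: 0.0878
gripper_force: 0.0
```

>>> play_rows:
  increments:
    - {"tx": 0, "ty": 0, "tz": 0, "turn": 0, "fingers": 0.06}
    - {"tx": 0, "ty": 0, "tz": 0, "turn": 0, "fingers": 0.045}
    - {"tx": 0, "ty": 0, "tz": 0, "turn": 0, "fingers": 0.035}
    - {"tx": 0, "ty": 0, "tz": 0, "turn": 0, "fingers": 0.02}
    - {"tx": 0, "ty": 0, "tz": 0, "turn": 0, "fingers": 0.015}
  newtons: 15

```text
time: 7.25
eef_pos: [0.5852, -0.1888, 0.0258]
tool_rot: [0.0, 0.825, 0.565, 0.0]
force: [-0.3, -0.2, -1.1]
finger_gap: 0.0499
gripper_force: 0.0
```

>>> play_rows:
  increments:
    - {"tx": 0, "ty": 0, "tz": 0, "turn": 0, "fingers": 0.015}
    - {"tx": 0, "ty": 0, "tz": 0, "turn": 0, "fingers": 0.015}
    - {"tx": 0, "ty": 0, "tz": 0, "turn": 0, "fingers": 0.015}
    - {"tx": 0, "ty": 0, "tz": 0, "turn": 0, "fingers": 0.015}
    - {"tx": 0, "ty": 0, "tz": 0, "turn": 0, "fingers": 0.015}

```text
time: 7.75
eef_pos: [0.5848, -0.1886, 0.0253]
tool_rot: [0.0, 0.825, 0.565, 0.0]
force: [-0.3, 0.6, 0.5]
finger_gap: 0.0274
gripper_force: 15.0
```

>>> play_rows:
  increments:
    - {"tx": 0, "ty": 0, "tz": -0.02, "turn": 0, "fingers": 0.015}
    - {"tx": 0, "ty": 0, "tz": -0.055, "turn": 0, "fingers": 0.015}
    - {"tx": 0, "ty": 0, "tz": -0.095, "turn": 0, "fingers": 0.015}
    - {"tx": 0, "ty": 0, "tz": -0.13, "turn": 0, "fingers": 0.015}
    - {"tx": 0, "ty": 0, "tz": -0.15, "turn": 0, "fingers": 0.015}

```text
time: 8.25
eef_pos: [0.5863, -0.1892, 0.179]
tool_rot: [0.002, 0.825, 0.565, 0.001]
force: [0.1, 0.3, -0.8]
finger_gap: 0.0269
gripper_force: 15.0
```

>>> play_rows:
  increments:
    - {"tx": -0.006, "ty": -0.016, "tz": 0, "turn": 0, "fingers": 0.015}
    - {"tx": -0.017, "ty": -0.042, "tz": 0, "turn": 0, "fingers": 0.015}
    - {"tx": -0.028, "ty": -0.072, "tz": 0, "turn": 0, "fingers": 0.015}
    - {"tx": -0.039, "ty": -0.101, "tz": 0, "turn": 5, "fingers": 0.015}
    - {"tx": -0.047, "ty": -0.121, "tz": 0, "turn": 12, "fingers": 0.015}

```text
time: 8.75
eef_pos: [0.4528, -0.1882, 0.1748]
tool_rot: [-0.0, 0.881, 0.473, -0.0]
force: [-0.4, 0.1, -0.8]
finger_gap: 0.0271
gripper_force: 15.0
```

>>> play_rows:
  increments:
    - {"tx": 0, "ty": 0, "tz": 0, "turn": 8, "fingers": 0.015}
    - {"tx": 0, "ty": 0, "tz": 0, "turn": 16, "fingers": 0.015}
    - {"tx": 0, "ty": 0, "tz": 0, "turn": 24, "fingers": 0.015}
    - {"tx": 0, "ty": 0, "tz": 0, "turn": 32, "fingers": 0.015}
    - {"tx": 0, "ty": 0, "tz": 0, "turn": 40, "fingers": 0.015}

```text
time: 9.25
eef_pos: [0.4547, -0.1885, 0.1751]
tool_rot: [-0.0, 0.99, 0.143, -0.0]
force: [-0.7, 0.1, -0.9]
finger_gap: 0.0271
gripper_force: 15.0
```

>>> play_rows:
  increments:
    - {"tx": 0, "ty": 0, "tz": 0, "turn": 8, "fingers": 0.015}
    - {"tx": 0, "ty": 0, "tz": 0, "turn": 16, "fingers": 0.015}
    - {"tx": 0, "ty": 0, "tz": 0, "turn": 24, "fingers": 0.015}
    - {"tx": 0, "ty": 0, "tz": 0, "turn": 27, "fingers": 0.015}
    - {"tx": 0, "ty": 0, "tz": 0, "turn": 27, "fingers": 0.015}

```text
time: 9.75
eef_pos: [0.4547, -0.1885, 0.175]
tool_rot: [-0.0, 0.996, -0.089, -0.0]
force: [0.8, 0.8, -1.6]
finger_gap: 0.027
gripper_force: 15.0
```

```bash
python3 - <<'E'
from m import *
togo(.465,.197,.175,-.183)
E
```

```text
t 9.75 pos [ 0.455 -0.189  0.175] phi -0.17865173846236745 tilt -0.9999999512842148 gap 0.026958279461357097 gf 14.999546259641647 F [ 0.797  0.753 -1.635]
shift [-0.058 -0.381  0.   ] turn deg 0.24913703432541043
```

>>> play_rows:
  increments:
    - {"tx": -0.003, "ty": -0.02, "tz": 0, "turn": 0, "fingers": 0.015}
    - {"tx": -0.009, "ty": -0.06, "tz": 0, "turn": 0, "fingers": 0.015}
    - {"tx": -0.016, "ty": -0.105, "tz": 0, "turn": 0, "fingers": 0.015}
    - {"tx": -0.023, "ty": -0.15, "tz": 0, "turn": 0, "fingers": 0.015}
    - {"tx": -0.03, "ty": -0.195, "tz": 0, "turn": 0, "fingers": 0.015}

```text
time: 10.25
eef_pos: [0.4598, 0.0101, 0.1753]
tool_rot: [-0.0, 0.996, -0.089, 0.0]
force: [0.6, -0.4, -0.2]
finger_gap: 0.027
gripper_force: 15.0
```

>>> play_rows:
  increments:
    - {"tx": -0.007, "ty": -0.045, "tz": 0, "turn": 0, "fingers": 0.015}
    - {"tx": -0.014, "ty": -0.09, "tz": 0, "turn": 0, "fingers": 0.015}
    - {"tx": -0.02, "ty": -0.135, "tz": 0, "turn": 0, "fingers": 0.015}
    - {"tx": -0.026, "ty": -0.17, "tz": 0, "turn": 0, "fingers": 0.015}
    - {"tx": -0.028, "ty": -0.186, "tz": 0, "turn": 0, "fingers": 0.015}

```text
time: 10.75
eef_pos: [0.4652, 0.1994, 0.1752]
tool_rot: [-0.0, 0.996, -0.087, -0.0]
force: [0.0, -0.1, 0.0]
finger_gap: 0.0275
gripper_force: 15.0
```

>>> play_rows:
  increments:
    - {"tx": 0, "ty": 0, "tz": 0.02, "turn": 0, "fingers": 0.015}
    - {"tx": 0, "ty": 0, "tz": 0.04, "turn": 0, "fingers": 0.015}
    - {"tx": 0, "ty": 0, "tz": 0.06, "turn": 0, "fingers": 0.015}
    - {"tx": 0, "ty": 0, "tz": 0.07, "turn": 0, "fingers": 0.015}
    - {"tx": 0, "ty": 0, "tz": 0.07, "turn": 0, "fingers": 0.015}

```text
time: 11.25
eef_pos: [0.4642, 0.1956, 0.1035]
tool_rot: [0.001, 0.996, -0.089, -0.002]
force: [-0.4, -0.2, -0.1]
finger_gap: 0.0271
gripper_force: 15.0
```

```bash
python3 - <<'E'
from m import *
s=snap('scene');s2=snap('top')
cv2.imwrite('pics/c.png',cv2.cvtColor(np.hstack([cv2.resize(q['img'][r0:r1,c0:c1],(400,400),interpolation=cv2.INTER_CUBIC) for q,r0,r1,c0,c1 in((s,230,320,260,350),(s2,210,290,205,285))]),cv2.COLOR_RGB2BGR))
togo(.465,.197,.105,-.183)
L=fingers(s)
for z0 in np.arange(-.06,.06,.008):
    k=L[(L[:,2]>=z0)&(L[:,2]<z0+.008)&(np.hypot(L[:,0],L[:,1])<.045)]
    if len(k): print(round(z0,3),len(k),k.min(0)[:2],k.max(0)[:2])
E
```

```text
t 11.35 pos [0.466 0.196 0.106] phi -0.17882799666375435 tilt -0.9999999347469223 gap 0.02689434467777272 gf 14.999084863811731 F [0.505 0.017 0.097]
shift [-0.001 -0.     0.001] turn deg 0.2390381832813746
-0.06 40 [-0.016 -0.028] [-0.002  0.027]
-0.052 50 [-0.017 -0.028] [0.002 0.026]
-0.044 38 [-0.017 -0.027] [0.005 0.026]
-0.036 22 [-0.017 -0.023] [-0.006  0.021]
-0.028 21 [-0.02  -0.014] [-0.009  0.008]
-0.02 19 [-0.018 -0.013] [-0.003  0.007]
-0.012 19 [-0.02  -0.015] [-0.003  0.012]
-0.004 16 [-0.017 -0.013] [-0.001  0.011]
0.004 15 [-0.018 -0.012] [0.   0.01]
0.012 21 [-0.018 -0.012] [-0.003  0.007]
0.02 10 [-0.017 -0.012] [-0.002  0.007]
0.028 1 [-0.012 -0.007] [-0.012 -0.007]
0.052 1 [ 0.01  -0.011] [ 0.01  -0.011]
```

View pics/c.png

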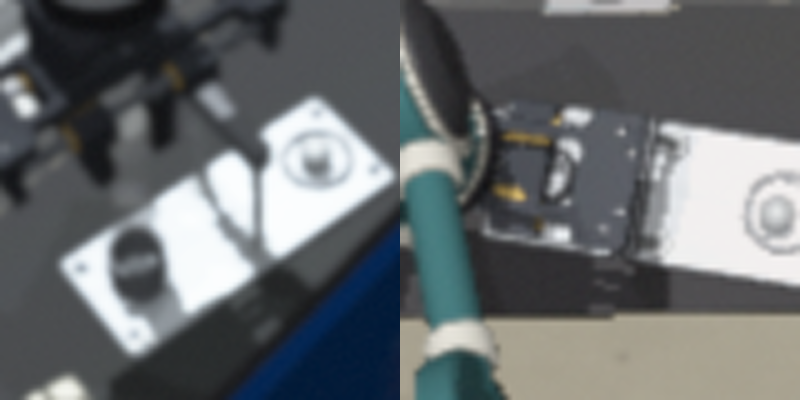

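```bash
cat >> m.py <<'E'
from scipy.optimize import least_squares
def circ(P,r,c0):
    f=lambda c:np.hypot(P[:,0]-c[0],P[:,1]-c[1])-r
    return least_squares(f,c0,loss='soft_l1',f_scale=.001).x
E
python3 - <<'E'
from m import *
for n in range(3):
    s=snap('scene'); A,ok=cloud(s); A=A[ok]
    st=ctrl.get_state(); p=np.array(st['eef_pos'])
    d=np.hypot(A[:,0]-.465,A[:,1]-.197)
    v=A[(d<.025)&(A[:,2]>.083)&(A[:,2]<.130)]
    c=A[(d<.03)&(d>.013)&(A[:,2]>.014)&(A[:,2]<.038)]
    # near outer side only
    cam=np.array([.0256,.5467]); n_=(cam-[.465,.197]);n_/=np.linalg.norm(n_)
    c=c[(c[:,:2]-[.465,.197])@n_>.006]
    print('tcp',p,'vial',len(v),circ(v,.014,[.465,.197]),'cup',len(c),circ(c,.019,[.465,.197]),c.mean(0))
s=snap('top')
img=s['img'][236:262,222:246]
g=img.max(2).astype(int)
E
```

```text
tcp [0.466 0.197 0.106] vial 108 [0.465 0.197] cup 60 [0.464 0.198] [0.452 0.208 0.027]
tcp [0.467 0.197 0.106] vial 104 [0.465 0.197] cup 63 [0.464 0.199] [0.452 0.208 0.026]
tcp [0.467 0.197 0.107] vial 104 [0.465 0.197] cup 67 [0.465 0.198] [0.452 0.208 0.026]
```

>>> play_rows:
  increments:
    - {"tx": -0.0005, "ty": -0.001, "tz": 0.01, "turn": 0, "fingers": 0.015}
    - {"tx": -0.0005, "ty": -0.001, "tz": 0.022, "turn": 0, "fingers": 0.015}
    - {"tx": -0.0005, "ty": -0.001, "tz": 0.034, "turn": 0, "fingers": 0.015}
    - {"tx": -0.0005, "ty": -0.001, "tz": 0.042, "turn": 0, "fingers": 0.015}
    - {"tx": -0.0005, "ty": -0.001, "tz": 0.048, "turn": 0, "fingers": 0.015}

```text
time: 12.05
eef_pos: [0.4643, 0.1974, 0.0555]
tool_rot: [0.0, 0.996, -0.089, -0.001]
force: [-0.5, 0.4, 0.2]
finger_gap: 0.0271
gripper_force: 15.0
```

>>> play_rows:
  increments:
    - {"tx": 0, "ty": 0, "tz": 0, "turn": 0, "fingers": 0.015}
    - {"tx": 0, "ty": 0, "tz": 0.004, "turn": 0, "fingers": 0.015}
    - {"tx": 0, "ty": 0, "tz": 0.008, "turn": 0, "fingers": 0.015}
    - {"tx": 0, "ty": 0, "tz": 0.011, "turn": 0, "fingers": 0.015}
    - {"tx": 0, "ty": 0, "tz": 0.011, "turn": 0, "fingers": 0.015}

```text
time: 12.55
eef_pos: [0.465, 0.1976, 0.0458]
tool_rot: [0.0, 0.996, -0.089, -0.0]
force: [0.3, -0.7, -1.6]
finger_gap: 0.0272
gripper_force: 15.0
```

>>> play_rows:
  increments:
    - {"tx": 0, "ty": 0, "tz": 0.003, "turn": 0, "fingers": 0.015}
    - {"tx": 0, "ty": 0, "tz": 0.006, "turn": 0, "fingers": 0.015}
    - {"tx": 0, "ty": 0, "tz": 0.008, "turn": 0, "fingers": 0.015}
    - {"tx": 0, "ty": 0, "tz": 0.009, "turn": 0, "fingers": 0.015}
    - {"tx": 0, "ty": 0, "tz": 0.009, "turn": 0, "fingers": 0.015}

```text
time: 13.05
eef_pos: [0.4651, 0.1977, 0.037]
tool_rot: [0.0, 0.996, -0.089, -0.0]
force: [0.1, 0.3, -0.1]
finger_gap: 0.0271
gripper_force: 15.0
```

>>> play_rows:
  increments:
    - {"tx": 0, "ty": 0, "tz": 0.001, "turn": 0, "fingers": 0.015}
    - {"tx": 0, "ty": 0, "tz": 0.002, "turn": 0, "fingers": 0.015}
    - {"tx": 0, "ty": 0, "tz": 0.002, "turn": 0, "fingers": 0.015}
    - {"tx": 0, "ty": 0, "tz": 0.002, "turn": 0, "fingers": 0.015}
    - {"tx": 0, "ty": 0, "tz": 0.002, "turn": 0, "fingers": 0.015}

```text
time: 13.55
eef_pos: [0.4653, 0.1977, 0.0352]
tool_rot: [-0.0, 0.996, -0.089, 0.0]
force: [0.1, -0.1, -0.3]
finger_gap: 0.0273
gripper_force: 15.0
```

```bash
python3 - <<'E'
from m import *
s=snap('scene'); A,ok=cloud(s); A=A[ok]; togo(.465,.198,.034,-.18)
d=np.hypot(A[:,0]-.465,A[:,1]-.197)
v=A[(d<.025)&(A[:,2]>.048)&(A[:,2]<.062)]; c=A[(d<.03)&(d>.013)&(A[:,2]>.014)&(A[:,2]<.038)]
print(len(v),circ(v,.014,[.465,.197]))
E
```

```text
t 13.6 pos [0.465 0.198 0.035] phi -0.17861554463529114 tilt -0.9999999945956842 gap 0.026871007761741283 gf 14.99903176445514 F [ 1.331 -0.314  0.086]
shift [-0.    -0.     0.001] turn deg 0.07932344932206242
27 [0.464 0.199]
```

>>> play_rows:
  increments:
    - {"tx": 0, "ty": 0, "tz": 0.001, "turn": 0, "fingers": 0.015}
    - {"tx": 0, "ty": 0, "tz": 0.0015, "turn": 0, "fingers": 0.015}
    - {"tx": 0, "ty": 0, "tz": 0.002, "turn": 0, "fingers": 0.015}
    - {"tx": 0, "ty": 0, "tz": 0.002, "turn": 0, "fingers": 0.015}
    - {"tx": 0, "ty": 0, "tz": 0.002, "turn": 0, "fingers": 0.015}

```text
time: 14.1
eef_pos: [0.4653, 0.1977, 0.0332]
tool_rot: [-0.0, 0.996, -0.089, 0.0]
force: [0.6, -0.0, 0.6]
finger_gap: 0.0271
gripper_force: 15.0
```

>>> play_rows:
  increments:
    - {"tx": 0, "ty": 0, "tz": 0, "turn": 0, "fingers": 0.032}
    - {"tx": 0, "ty": 0, "tz": 0, "turn": 0, "fingers": 0.038}
    - {"tx": 0, "ty": 0, "tz": 0, "turn": 0, "fingers": 0.044}
    - {"tx": 0, "ty": 0, "tz": 0, "turn": 0, "fingers": 0.048}
    - {"tx": 0, "ty": 0, "tz": 0, "turn": 0, "fingers": 0.048}

```text
time: 14.6
eef_pos: [0.4653, 0.1977, 0.0332]
tool_rot: [-0.0, 0.996, -0.089, 0.0]
force: [-0.1, 0.3, -0.8]
finger_gap: 0.0478
gripper_force: 0.0
```

>>> play_rows:
  increments:
    - {"tx": 0, "ty": 0, "tz": -0.01, "turn": 0, "fingers": 0.048}
    - {"tx": 0, "ty": 0, "tz": -0.03, "turn": 0, "fingers": 0.048}
    - {"tx": 0, "ty": 0, "tz": -0.06, "turn": 0, "fingers": 0.048}
    - {"tx": 0, "ty": 0, "tz": -0.09, "turn": 0, "fingers": 0.048}
    - {"tx": 0, "ty": 0, "tz": -0.11, "turn": 0, "fingers": 0.048}

```text
time: 15.1
eef_pos: [0.4664, 0.1982, 0.1464]
tool_rot: [-0.001, 0.996, -0.089, 0.002]
force: [0.2, 0.6, 0.1]
finger_gap: 0.0481
gripper_force: 0.0
```

>>> play_rows:
  increments:
    - {"tx": 0, "ty": 0.01, "tz": 0, "turn": 0, "fingers": 0.048}
    - {"tx": 0, "ty": 0.03, "tz": 0, "turn": 0, "fingers": 0.048}
    - {"tx": 0, "ty": 0.055, "tz": 0, "turn": 0, "fingers": 0.048}
    - {"tx": 0, "ty": 0.068, "tz": 0, "turn": 0, "fingers": 0.048}
    - {"tx": 0, "ty": 0.072, "tz": 0, "turn": 0, "fingers": 0.048}

```text
time: 15.6
eef_pos: [0.4515, 0.1254, 0.1423]
tool_rot: [0.0, 0.996, -0.09, -0.001]
force: [-0.8, 1.0, -0.4]
finger_gap: 0.0479
gripper_force: 0.0
```

```bash
python3 - <<'E'
from m import *
s=snap('scene'); A,ok=cloud(s); A=A[ok]; togo(.452,.126,.062,-.183)
cv2.imwrite('pics/d.png',cv2.cvtColor(cv2.resize(s['img'][220:320,250:370],(720,600),interpolation=cv2.INTER_CUBIC),cv2.COLOR_RGB2BGR))
d=np.hypot(A[:,0]-.465,A[:,1]-.197)
v=A[(d<.025)&(A[:,2]>.05)&(A[:,2]<.1)]; print('vial',len(v),circ(v,.014,[.465,.197]),A[(d<.02)&(A[:,2]<.12)][:,2].max())
for lo,hi in((.05,.07),(.08,.1)):
    q=v[(v[:,2]>lo)&(v[:,2]<hi)]; print(circ(q,.014,[.465,.197]))
h=A[(np.hypot(A[:,0]-.452,A[:,1]-.126)<.06)&(A[:,2]>.120)&(A[:,2]<.131)]; 
print('handle',len(h),cv2.minAreaRect(h[:,:2].astype(np.float32)))
L=fingers(s)
for z0 in (-.08,-.07,-.06,-.05,-.04,-.03):
  for sg in(-1,1):
    k=L[(L[:,2]>=z0)&(L[:,2]<z0+.01)&(abs(L[:,0])<.015)&(abs(L[:,1])<.06)&(L[:,1]*sg>0)]
    if len(k): print(z0,sg,len(k),k.min(0)[:2],k.max(0)[:2])
E
```

```text
t 15.65 pos [0.452 0.126 0.143] phi -0.18026921921702102 tilt -0.9999994153645813 gap 0.04789972637546555 gf 0.0 F [ 0.061 -0.654 -0.158]
shift [ 0.    -0.     0.081] turn deg 0.1564622136401257
vial 116 [0.464 0.197] 0.10758977626939567
[0.464 0.198]
[0.465 0.197]
handle 114 ((0.4450033903121948, 0.12982816994190216), (0.014518871903419495, 0.06755834072828293), 78.18235778808594)
-0.08 1 23 [-0.013  0.024] [0.007 0.041]
-0.07 -1 20 [-0.013 -0.041] [ 0.004 -0.026]
-0.07 1 23 [-0.013  0.025] [0.005 0.04 ]
-0.06 -1 18 [-0.013 -0.04 ] [ 0.006 -0.025]
-0.06 1 27 [-0.014  0.023] [0.007 0.039]
-0.05 -1 21 [-0.014 -0.038] [ 0.009 -0.024]
-0.05 1 19 [-0.013  0.024] [0.004 0.038]
-0.04 -1 6 [-0.014 -0.035] [-0.011 -0.025]
-0.04 1 10 [-0.013  0.023] [0.002 0.035]
```

View pics/d.png

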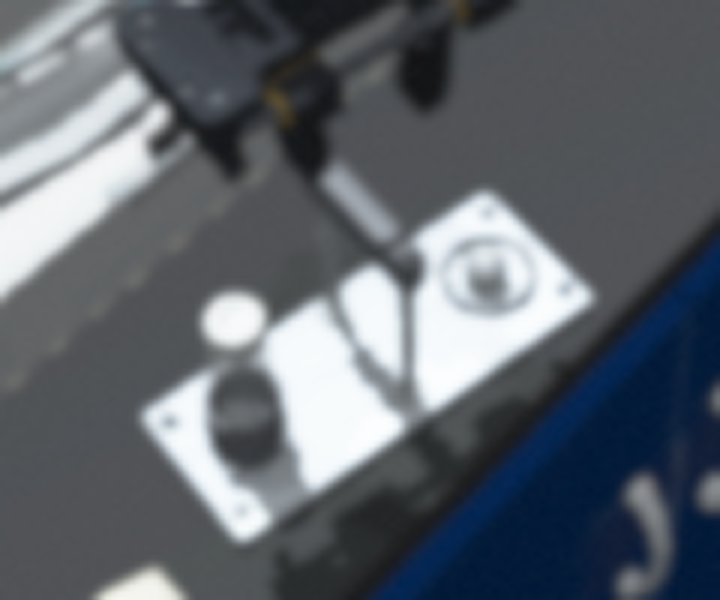

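>>> play_rows:
  increments:
    - {"tx": 0, "ty": -0.001, "tz": 0.01, "turn": 0.5, "fingers": 0.048}
    - {"tx": 0, "ty": -0.001, "tz": 0.03, "turn": 0.5, "fingers": 0.048}
    - {"tx": 0, "ty": -0.001, "tz": 0.055, "turn": 0.5, "fingers": 0.048}
    - {"tx": 0, "ty": -0.001, "tz": 0.075, "turn": 0.5, "fingers": 0.048}
    - {"tx": 0, "ty": -0.001, "tz": 0.083, "turn": 0.5, "fingers": 0.048}

```text
time: 16.15
eef_pos: [0.4505, 0.1281, 0.0573]
tool_rot: [0.001, 0.996, -0.093, -0.002]
force: [0.4, 1.1, -0.5]
finger_gap: 0.0477
gripper_force: 0.0
```

>>> play_rows:
  increments:
    - {"tx": 0, "ty": 0, "tz": 0, "turn": 0, "fingers": 0.04}
    - {"tx": 0, "ty": 0, "tz": 0, "turn": 0, "fingers": 0.034}
    - {"tx": 0, "ty": 0, "tz": 0, "turn": 0, "fingers": 0.028}
    - {"tx": 0, "ty": 0, "tz": 0, "turn": 0, "fingers": 0.025}
    - {"tx": 0, "ty": 0, "tz": 0, "turn": 0, "fingers": 0.022}
  newtons: 10

```text
time: 16.65
eef_pos: [0.4534, 0.128, 0.0611]
tool_rot: [-0.0, 0.996, -0.094, 0.001]
force: [1.1, 0.4, 0.6]
finger_gap: 0.0224
gripper_force: 0.0
```

>>> play_rows:
  increments:
    - {"tx": 0, "ty": 0, "tz": 0, "turn": 0, "fingers": 0.02}
    - {"tx": 0, "ty": 0, "tz": 0, "turn": 0, "fingers": 0.018}
    - {"tx": 0, "ty": 0, "tz": 0, "turn": 0, "fingers": 0.016}
    - {"tx": 0, "ty": 0, "tz": 0, "turn": 0, "fingers": 0.014}
    - {"tx": 0, "ty": 0, "tz": 0, "turn": 0, "fingers": 0.012}

```text
time: 17.15
eef_pos: [0.4526, 0.1276, 0.0602]
tool_rot: [0.0, 0.996, -0.093, -0.0]
force: [0.3, -2.6, 0.2]
finger_gap: 0.0142
gripper_force: 10.0
```

>>> play_rows:
  increments:
    - {"tx": 0, "ty": 0, "tz": 0, "turn": 0, "fingers": 0.01}
    - {"tx": 0, "ty": 0, "tz": 0, "turn": 0, "fingers": 0.005}
    - {"tx": 0, "ty": 0, "tz": 0, "turn": 0, "fingers": 0.005}
    - {"tx": 0, "ty": 0, "tz": 0, "turn": 0, "fingers": 0.005}
    - {"tx": 0, "ty": 0, "tz": 0, "turn": 0, "fingers": 0.005}
  newtons: 50

```text
time: 17.65
eef_pos: [0.4526, 0.1276, 0.0602]
tool_rot: [0.0, 0.996, -0.093, -0.0]
force: [-1.3, -3.9, 2.1]
finger_gap: 0.0136
gripper_force: 50.0
```

```bash
python3 - <<'E'
from m import *
s=snap('scene'); togo(.452,.126,.060,-.183)
cv2.imwrite('pics/e.png',cv2.cvtColor(cv2.resize(s['img'][220:320,250:370],(720,600),interpolation=cv2.INTER_CUBIC),cv2.COLOR_RGB2BGR))
E
```

```text
t 17.7 pos [0.453 0.128 0.06 ] phi -0.18720389425940198 tilt -0.9999998691593843 gap 0.013580511288724012 gf 49.996252320706844 F [-1.403 -3.38   1.938]
shift [-0.     0.002  0.   ] turn deg -0.24086539858300868
```

View pics/e.png

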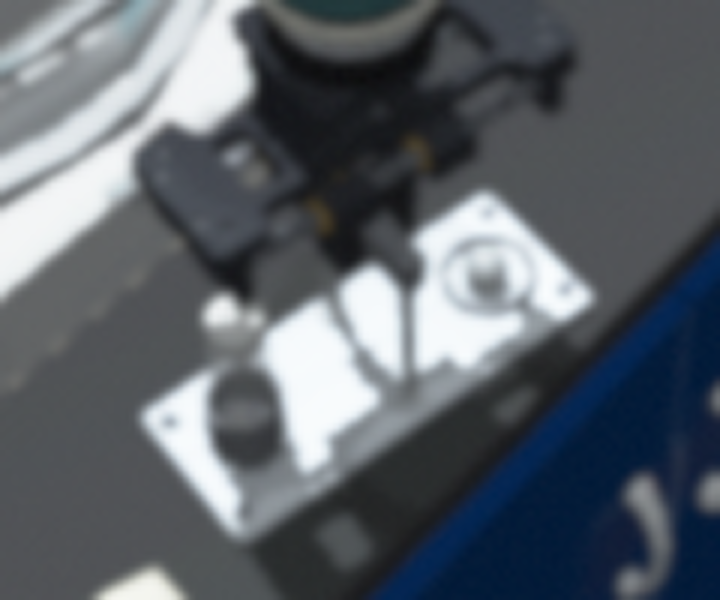

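>>> play_rows:
  increments:
    - {"tx": 0, "ty": 0, "tz": -0.002, "turn": 0, "fingers": 0.005}
    - {"tx": 0, "ty": 0, "tz": -0.006, "turn": 0, "fingers": 0.005}
    - {"tx": 0, "ty": 0, "tz": -0.012, "turn": 0, "fingers": 0.005}
    - {"tx": 0, "ty": 0, "tz": -0.02, "turn": 0, "fingers": 0.005}
    - {"tx": 0, "ty": 0, "tz": -0.03, "turn": 0, "fingers": 0.005}

```text
time: 18.2
eef_pos: [0.4523, 0.1279, 0.0906]
tool_rot: [0.0, 0.996, -0.094, -0.0]
force: [0.6, -0.7, -4.6]
finger_gap: 0.0135
gripper_force: 50.0
```

>>> play_rows:
  increments:
    - {"tx": 0, "ty": 0, "tz": -0.01, "turn": 0, "fingers": 0.005}
    - {"tx": 0, "ty": 0, "tz": -0.02, "turn": 0, "fingers": 0.005}
    - {"tx": 0, "ty": 0, "tz": -0.03, "turn": 0, "fingers": 0.005}
    - {"tx": 0, "ty": 0, "tz": -0.04, "turn": 0, "fingers": 0.005}
    - {"tx": 0, "ty": 0, "tz": -0.05, "turn": 0, "fingers": 0.005}

```text
time: 18.7
eef_pos: [0.4526, 0.1279, 0.1412]
tool_rot: [-0.0, 0.996, -0.094, 0.0]
force: [0.8, 0.2, -4.7]
finger_gap: 0.0131
gripper_force: 50.0
```

>>> play_rows:
  increments:
    - {"tx": 0, "ty": 0, "tz": -0.01, "turn": 0, "fingers": 0.005}
    - {"tx": 0, "ty": 0, "tz": -0.019, "turn": 0, "fingers": 0.005}
    - {"tx": 0, "ty": 0, "tz": -0.027, "turn": 0, "fingers": 0.005}
    - {"tx": 0, "ty": 0, "tz": -0.034, "turn": 0, "fingers": 0.005}
    - {"tx": 0, "ty": 0, "tz": -0.04, "turn": 0, "fingers": 0.005}

```text
time: 19.2
eef_pos: [0.4526, 0.1279, 0.1807]
tool_rot: [-0.0, 0.996, -0.094, -0.0]
force: [1.1, 0.9, -5.1]
finger_gap: 0.0133
gripper_force: 50.0
```

>>> play_rows:
  increments:
    - {"tx": 0, "ty": 0, "tz": -0.005, "turn": 0, "fingers": 0.005}
    - {"tx": 0, "ty": 0, "tz": -0.009, "turn": 0, "fingers": 0.005}
    - {"tx": 0, "ty": 0, "tz": -0.012, "turn": 0, "fingers": 0.005}
    - {"tx": 0, "ty": 0, "tz": -0.014, "turn": 0, "fingers": 0.005}
    - {"tx": 0, "ty": 0, "tz": -0.015, "turn": 0, "fingers": 0.005}

```text
time: 19.7
eef_pos: [0.4526, 0.1278, 0.1953]
tool_rot: [0.0, 0.996, -0.094, -0.0]
force: [0.1, 0.6, -5.0]
finger_gap: 0.0136
gripper_force: 50.0
```

```bash
python3 - <<'E'
from m import *
s=snap('top')
im=s['img'][210:280,350:425]; cv2.imwrite('pics/f.png',cv2.cvtColor(np.vstack([cv2.resize(im,None,fx=6,fy=6,interpolation=cv2.INTER_CUBIC)[:420,:450]]),cv2.COLOR_RGB2BGR))
togo(.464,-.264,.1952,-.187)
s=snap('scene'); A,ok=cloud(s); A=A[ok]
for n in('handle','cup','dish','ball_center','carrier'):
    print(n,[(np.round(r['at']),r['confidence'],dep(s,*r['at'])) for r in imaging.tip_of('scene',n)[:1]])
m=(abs(A[:,0]-.455)<.09)&(abs(A[:,1]-.128)<.13)&(A[:,2]>.125)&(A[:,2]<.155)
from numpy.linalg import lstsq
q=A[m]
for _ in range(4):
    k,_r,_,_=lstsq(np.c_[q[:,:2]-[.4526,.1276],np.ones(len(q))],q[:,2],rcond=None)
    e=q[:,2]-np.c_[q[:,:2]-[.4526,.1276],np.ones(len(q))]@k; q=q[abs(e)<.004]
print('plate',len(q),'slopes,z top',k)
E
```

```text
t 19.75 pos [0.453 0.128 0.195] phi -0.18741840028163578 tilt -0.9999999998768923 gap 0.013343355069618014 gf 49.98425602912903 F [ 0.213 -0.085 -5.576]
shift [0.084 0.383 0.   ] turn deg -0.023972570284815396
handle [(array([309., 225.]), 0.7, array([0.442, 0.138, 0.255]))]
cup [(array([286., 263.]), 0.87, array([0.452, 0.212, 0.173]))]
dish [(array([330., 234.]), 0.93, array([0.437, 0.067, 0.163]))]
ball_center [(array([333., 232.]), 0.45, array([0.433, 0.058, 0.166]))]
carrier [(array([419., 180.]), 0.66, array([ 0.439, -0.44 ,  0.015]))]
plate 1607 slopes,z top [ 0.004 -0.002  0.143]
```

View pics/f.png

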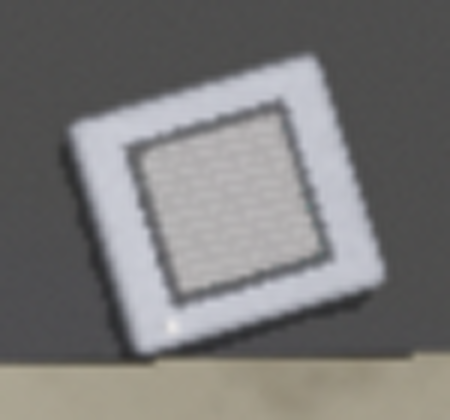

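```bash
python3 - <<'E'
from m import *
np.set_printoptions(precision=4,suppress=True)
s=snap('top')
C=np.array([atz(s,350+(x+.5)/6-.5,210+(y+.5)/6-.5,.035) for x,y in[(130,150),(283,103),(330,258),(177,303)]])
print(C,np.linalg.norm(np.roll(C,1,0)-C,axis=1)); c=C.mean(0); print(c)
togo(c[0],c[1]+.001,.1952,-.187)
E
```

```text
[[ 0.4833 -0.2133  0.035 ]
 [ 0.5047 -0.2898  0.035 ]
 [ 0.428  -0.3094  0.035 ]
 [ 0.4079 -0.2335  0.035 ]] [0.078  0.0794 0.0791 0.0785]
[ 0.456  -0.2615  0.035 ]
t 20.1 pos [0.4525 0.1278 0.195 ] phi -0.18735289856004123 tilt -0.9999999321671172 gap 0.013370234520035214 gf 49.9843330308795 F [ 0.451   0.4603 -5.5488]
shift [ 0.0757  0.3809 -0.0002] turn deg -0.020219598086606328
```

>>> play_rows:
  increments:
    - {"tx": 0.0004, "ty": 0.002, "tz": 0, "turn": 0, "fingers": 0.005}
    - {"tx": 0.0012, "ty": 0.006, "tz": 0, "turn": 0, "fingers": 0.005}
    - {"tx": 0.0024, "ty": 0.012, "tz": 0, "turn": 0, "fingers": 0.005}
    - {"tx": 0.004, "ty": 0.02, "tz": 0, "turn": 0, "fingers": 0.005}
    - {"tx": 0.006, "ty": 0.03, "tz": 0, "turn": 0, "fingers": 0.005}

```text
time: 20.6
eef_pos: [0.4529, 0.0965, 0.1952]
tool_rot: [0.0, 0.996, -0.093, 0.0]
force: [0.1, -0.9, -5.2]
finger_gap: 0.0132
gripper_force: 50.0
```

>>> play_rows:
  increments:
    - {"tx": 0.0022, "ty": 0.011, "tz": 0, "turn": 0, "fingers": 0.005}
    - {"tx": 0.0046, "ty": 0.023, "tz": 0, "turn": 0, "fingers": 0.005}
    - {"tx": 0.007, "ty": 0.035, "tz": 0, "turn": 0, "fingers": 0.005}
    - {"tx": 0.0094, "ty": 0.047, "tz": 0, "turn": 0, "fingers": 0.005}
    - {"tx": 0.0118, "ty": 0.059, "tz": 0, "turn": 0, "fingers": 0.005}

```text
time: 21.1
eef_pos: [0.4535, 0.0359, 0.1952]
tool_rot: [0.0, 0.996, -0.094, 0.0]
force: [0.3, 0.4, -4.7]
finger_gap: 0.0133
gripper_force: 50.0
```

>>> play_rows:
  increments:
    - {"tx": 0.0024, "ty": 0.012, "tz": 0, "turn": 0, "fingers": 0.005}
    - {"tx": 0.0048, "ty": 0.024, "tz": 0, "turn": 0, "fingers": 0.005}
    - {"tx": 0.0072, "ty": 0.036, "tz": 0, "turn": 0, "fingers": 0.005}
    - {"tx": 0.0096, "ty": 0.048, "tz": 0, "turn": 0, "fingers": 0.005}
    - {"tx": 0.012, "ty": 0.06, "tz": 0, "turn": 0, "fingers": 0.005}

```text
time: 21.6
eef_pos: [0.4542, -0.0251, 0.1952]
tool_rot: [0.0, 0.996, -0.094, 0.0]
force: [0.6, 0.1, -5.6]
finger_gap: 0.0135
gripper_force: 50.0
```

>>> play_rows:
  increments:
    - {"tx": 0.0024, "ty": 0.012, "tz": 0, "turn": 0, "fingers": 0.005}
    - {"tx": 0.0048, "ty": 0.024, "tz": 0, "turn": 0, "fingers": 0.005}
    - {"tx": 0.0072, "ty": 0.036, "tz": 0, "turn": 0, "fingers": 0.005}
    - {"tx": 0.0096, "ty": 0.048, "tz": 0, "turn": 0, "fingers": 0.005}
    - {"tx": 0.012, "ty": 0.06, "tz": 0, "turn": 0, "fingers": 0.005}

```text
time: 22.1
eef_pos: [0.4548, -0.0863, 0.1952]
tool_rot: [0.0, 0.996, -0.094, -0.0]
force: [-0.6, 0.1, -5.6]
finger_gap: 0.0135
gripper_force: 50.0
```

>>> play_rows:
  increments:
    - {"tx": 0.0024, "ty": 0.012, "tz": 0, "turn": 0, "fingers": 0.005}
    - {"tx": 0.0048, "ty": 0.024, "tz": 0, "turn": 0, "fingers": 0.005}
    - {"tx": 0.0072, "ty": 0.036, "tz": 0, "turn": 0, "fingers": 0.005}
    - {"tx": 0.0096, "ty": 0.048, "tz": 0, "turn": 0, "fingers": 0.005}
    - {"tx": 0.012, "ty": 0.06, "tz": 0, "turn": 0, "fingers": 0.005}

```text
time: 22.6
eef_pos: [0.4554, -0.1475, 0.1952]
tool_rot: [-0.0, 0.996, -0.094, -0.0]
force: [0.1, 0.2, -5.5]
finger_gap: 0.0135
gripper_force: 50.0
```

>>> play_rows:
  increments:
    - {"tx": 0.0024, "ty": 0.012, "tz": 0, "turn": 0, "fingers": 0.005}
    - {"tx": 0.0046, "ty": 0.023, "tz": 0, "turn": 0, "fingers": 0.005}
    - {"tx": 0.0068, "ty": 0.034, "tz": 0, "turn": 0, "fingers": 0.005}
    - {"tx": 0.0088, "ty": 0.044, "tz": 0, "turn": 0, "fingers": 0.005}
    - {"tx": 0.0108, "ty": 0.054, "tz": 0, "turn": 0, "fingers": 0.005}

```text
time: 23.1
eef_pos: [0.4559, -0.2024, 0.1952]
tool_rot: [-0.0, 0.996, -0.094, -0.0]
force: [-0.1, 0.9, -3.9]
finger_gap: 0.0134
gripper_force: 50.0
```

>>> play_rows:
  increments:
    - {"tx": 0.0018, "ty": 0.009, "tz": 0, "turn": 0, "fingers": 0.005}
    - {"tx": 0.0034, "ty": 0.017, "tz": 0, "turn": 0, "fingers": 0.005}
    - {"tx": 0.0048, "ty": 0.024, "tz": 0, "turn": 0, "fingers": 0.005}
    - {"tx": 0.006, "ty": 0.03, "tz": 0, "turn": 0, "fingers": 0.005}
    - {"tx": 0.0072, "ty": 0.036, "tz": 0, "turn": 0, "fingers": 0.005}

```text
time: 23.6
eef_pos: [0.4563, -0.2386, 0.1952]
tool_rot: [-0.0, 0.996, -0.094, -0.0]
force: [0.0, 0.5, -5.1]
finger_gap: 0.013
gripper_force: 50.0
```

>>> play_rows:
  increments:
    - {"tx": 0.001, "ty": 0.005, "tz": 0, "turn": 0, "fingers": 0.005}
    - {"tx": 0.0018, "ty": 0.009, "tz": 0, "turn": 0, "fingers": 0.005}
    - {"tx": 0.0026, "ty": 0.013, "tz": 0, "turn": 0, "fingers": 0.005}
    - {"tx": 0.0032, "ty": 0.016, "tz": 0, "turn": 0, "fingers": 0.005}
    - {"tx": 0.0036, "ty": 0.018, "tz": 0, "turn": 0, "fingers": 0.005}

```text
time: 24.1
eef_pos: [0.4565, -0.2568, 0.1952]
tool_rot: [-0.0, 0.996, -0.094, 0.0]
force: [0.1, 0.6, -4.7]
finger_gap: 0.0135
gripper_force: 50.0
```

>>> play_rows:
  increments:
    - {"tx": 0.0003, "ty": 0.0015, "tz": 0, "turn": 0, "fingers": 0.005}
    - {"tx": 0.0005, "ty": 0.0025, "tz": 0, "turn": 0, "fingers": 0.005}
    - {"tx": 0.0006, "ty": 0.003, "tz": 0, "turn": 0, "fingers": 0.005}
    - {"tx": 0.0006, "ty": 0.003, "tz": 0, "turn": 0, "fingers": 0.005}
    - {"tx": 0.0006, "ty": 0.003, "tz": 0, "turn": 0, "fingers": 0.005}

```text
time: 24.6
eef_pos: [0.4565, -0.2596, 0.1952]
tool_rot: [-0.0, 0.996, -0.094, 0.0]
force: [-0.0, -0.0, -5.2]
finger_gap: 0.0138
gripper_force: 50.0
```

```bash
python3 - <<'E'
from m import *
np.set_printoptions(precision=4,suppress=True)
s2=snap('top');s=snap('scene'); A,ok=cloud(s); A=A[ok]
togo(.456,-.261,.1952,-.187)
cv2.imwrite('pics/g.png',cv2.cvtColor(np.hstack([cv2.resize(q['img'][r0:r1,c0:c1],(400,400),interpolation=cv2.INTER_CUBIC) for q,r0,r1,c0,c1 in((s,110,210,330,430),(s2,200,290,345,435))]),cv2.COLOR_RGB2BGR))
o=np.array([.456,-.261])
q=A[(abs(A[:,0]-o[0])<.09)&(abs(A[:,1]-o[1])<.13)&(A[:,2]>.125)&(A[:,2]<.155)]
for _ in range(4):
    M=np.c_[q[:,:2]-o,np.ones(len(q))]; k=np.linalg.lstsq(M,q[:,2],rcond=None)[0]; g=abs(q[:,2]-M@k)<.004; q=q[g]
print('plate',len(q),k)
for n in('ball_center','dish','cup'): print(n,[(np.round(r['at']),r['confidence'],dep(s,*r['at'])) for r in imaging.tip_of('scene',n)[:1]])
E
```

```text
t 24.7 pos [ 0.4565 -0.2596  0.1952] phi -0.18722725875253252 tilt -0.9999999991207689 gap 0.013493215032430412 gf 49.984151646494865 F [ 0.0972  0.2892 -5.4819]
shift [-0.0003  0.0015  0.    ] turn deg -0.013020967377521203
plate 843 [ 0.0061 -0.002   0.1433]
ball_center [(array([405., 165.]), 0.41, array([ 0.4469, -0.3177,  0.156 ]))]
dish [(array([406., 167.]), 0.64, array([ 0.4398, -0.3118,  0.1539]))]
cup [(array([377., 181.]), 0.68, array([ 0.4559, -0.1733,  0.1778]))]
```

View pics/g.png

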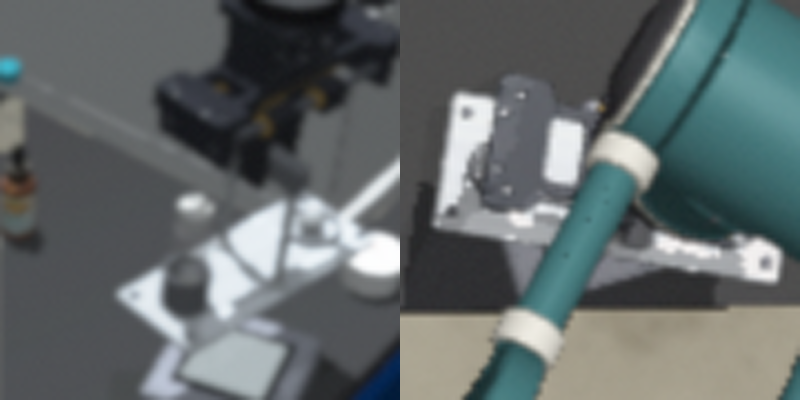

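```bash
python3 - <<'E'
from m import *
np.set_printoptions(precision=4,suppress=True)
s=snap('top')
C=[atz(s,345+(x-400+.5)*90/400-.5,200+(y+.5)*90/400-.5,.143) for x,y in[(452,93),(780,285),(433,228)]]
print(C,(C[0]+C[1])/2,np.linalg.norm(C[0]-C[1]),np.hypot(.21,.084)); togo(.456,-.261,.195,-.187)
E
```

```text
[array([ 0.5154, -0.1629,  0.143 ]), array([ 0.3944, -0.3569,  0.143 ]), array([ 0.4336, -0.1487,  0.143 ])] [ 0.4549 -0.2599  0.143 ] 0.22859440084851948 0.22617692189964916
t 24.9 pos [ 0.4565 -0.2596  0.1952] phi -0.187334359825522 tilt -0.9999999989054964 gap 0.013623011766969687 gf 49.98430207371712 F [-0.1078 -0.3665 -5.2925]
shift [-0.0003  0.0015  0.0002] turn deg -0.019157406841140638
```

>>> play_rows:
  increments:
    - {"tx": 0.0002, "ty": 0.0005, "tz": 0, "turn": 0, "fingers": 0.005}
    - {"tx": 0.0004, "ty": 0.001, "tz": 0, "turn": 0, "fingers": 0.005}
    - {"tx": 0.0005, "ty": 0.0015, "tz": 0, "turn": 0, "fingers": 0.005}
    - {"tx": 0.0005, "ty": 0.0015, "tz": 0, "turn": 0, "fingers": 0.005}
    - {"tx": 0.0005, "ty": 0.0015, "tz": 0, "turn": 0, "fingers": 0.005}

```text
time: 25.4
eef_pos: [0.4567, -0.2613, 0.1952]
tool_rot: [-0.0, 0.996, -0.094, -0.0]
force: [-0.2, -0.7, -5.2]
finger_gap: 0.0135
gripper_force: 50.0
```

>>> play_rows:
  increments:
    - {"tx": 0, "ty": 0, "tz": 0, "turn": 0, "fingers": 0.005}
    - {"tx": 0, "ty": 0, "tz": 0, "turn": 0, "fingers": 0.005}
    - {"tx": 0, "ty": 0, "tz": 0, "turn": 0, "fingers": 0.005}
    - {"tx": 0, "ty": 0, "tz": 0, "turn": 0, "fingers": 0.005}
    - {"tx": 0, "ty": 0, "tz": 0, "turn": 0, "fingers": 0.005}

```text
time: 25.9
eef_pos: [0.4567, -0.2612, 0.1952]
tool_rot: [-0.0, 0.996, -0.094, 0.0]
force: [0.2, 0.2, -4.8]
finger_gap: 0.0135
gripper_force: 50.0
```

```bash
python3 -c "
from bench import workorder; print(workorder.job_done())"
```

```text
the job is handed in; nothing more can be done
None
```

The job is handed in at 25.9 s: the vial stands in the cup, the ball is in its dish, and the arm holds the carrier level and at rest, centred over the reader window to about 2 mm with its underside about 10 cm above the glass (no verdict came back).

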